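# Set the shoe stretcher to the marked ratchet tooth

### The arm

A 6-joint arm with a two-finger parallel gripper is mounted at the origin on the work surface. World frame = base frame: x ahead of the robot, y to its left, z up, the work surface at z = 0. Lengths are in m, angles in rad, forces in N, time in s.
With the tool pointing down it reaches from about 0.275 to 0.825 m from the base axis. Payload 4.9 kg.
Tool frame: the origin (TCP) lies midway between the tips of the shut fingers; the grasp point (between the pads) lies 19 mm behind it (bot.grip_depth is the distance from the TCP to the grasp point, in m); y points along the fingers, x is the direction in which the jaws open and shut, and the axes are right-handed (so a half turn about y gives the same grasp; the last joint's range is limited). The gripper opens to 85 mm and grips with 20 to 120 N. Pads are 22 mm wide; open, the fingers measure 114 mm over their backs; the gripper's body (76 mm by 85 mm) begins 54 mm behind the grasp point. The pads swing forward as they close: fully open they stand 13 mm farther back than shut.
Start: joints at [1.095, 0.326, -0.193, 1.052, 0, 1.437], TCP at [0.184, 0.518, 0.207] pointing down, gripper open.
Joint ranges: [-2.65, 2.65], [-0.97, 1.79], [-1.3, 1.35], [-1.93, 2.1], [-1.47, 1.37], [-3.14, 3.14]. Speed limits (rad/s): [2.57, 2.57, 3.14, 3.14, 3.14, 3.14].

### API

Orientations are given as a unit quaternion [w, x, y, z].
In Python, from cell import bot gives the robot as it stands. Calls block until the motion is done:
- bot.move_pose(position, orientation): joint-space move of the TCP to a pose.
- bot.move_linear(position, speed=0.15, rotation=None, until_force=None): straight line of the TCP; rotation=None keeps the orientation; speed is the mean speed in m/s. With until_force (N) it stops when the force on the tool has changed by that much, and returns True; else False.
- bot.goto_joints(angles): joint-space move.
- bot.set_gripper(opening, grasp_force=None): opening from 0.0 (shut) to 1.0 (fully open); grasp_force is the grip in N (None keeps the last); returns when the fingers have stopped.
- bot.wait(seconds).
- bot.solve_ik(position, orientation): joint angles nearest the present ones, or None.
- bot.camera(name): name is "side" or "top"; returns the picture (400x640x3 uint8, red, green, blue); there is no depth.
- bot.calibration(name): a dict with "mtx" (3x3 intrinsics, pixels), "k1" (the pictures are not rectified: a ray, as slopes to the right and down, at radius r is drawn at 1 + k1 r^2 times it, then the intrinsics apply), "extrinsics" (4x4, takes a point from world to camera coordinates). Camera axes: x right, y down, z forward; pixel columns grow to the right and rows downward; lengths in m; the calibration is good to about 2 mm. A picture is of the moment at which its call begins. calibration takes no time and is no camera call.
A pose or a line that the arm cannot do raises bot.PlanningError and nothing moves.
- bot.close_job(): hands the job in, once; it reports no verdict.
Trained networks look in the newest picture that a camera, given by its name, has taken for a name from the list of things; names that differ only in an ending like _2 or _b are one class to them, and where a whole thing is asked for, a point or a joint stands for the part that bears it (a point fixed in the world has none). Each returns a list of dicts, best first, with "confidence" (0 to 1); they miss things now and then, are a little off and sometimes report something else, mostly with a low value. They report only what shows in the picture. A call takes as long as a camera call.
- bot.search_frame(camera, thing): "bbox" ([left, top, width, height] in pixels, round what is visible of it).
Readings, each from a call of its own:
- bot.read_clock(): time.
- bot.read_joint_positions(): joint angles.
- bot.read_joint_vel(): joint speeds.
- bot.read_joint_efforts(): joint torques, N m.
- bot.read_position(): TCP position.
- bot.read_tool_rot(): TCP orientation.
- bot.read_ft_force(): force on the tool from outside, world axes, zero at the start.
- bot.read_moment(): the same for the moment, N m.
- bot.read_gripper_width(): opening from 0.0 (shut) to 1.0 (fully open).
Only numpy, scipy, OpenCV 4.12 (cv2) and the standard library are available. Lean on these libraries where they do the work, as an engineer would, in place of code of your own. Each camera call takes 0.05 s, during which the arm holds its last target.

### The job

On the shoe stretcher with the red knob, turn the knob clockwise (seen from above) until the sprung pawl has just clicked in behind the yellow tooth of its ratchet wheel, then let go so that the wheel rests on the pawl there. Do not go a whole tooth further, and leave the stretcher with the blue knob alone.

Things in the scene. Friction and masses are not known exactly. Their poses are not given: they have to be found in the camera images.
- red_grip (a point): Grip point of the red knob, an upright bar 52 mm long and 16 mm thick to grip from above across its thickness. Its top is 20 mm above this point, its underside 26 mm below. The point lies on the turning axis, 73 mm above the table. x along the bar (turns with it), y across it, z up. A blue-knobbed twin stands beside it, on either side.
- red_wheel (a joint): Red knob angle, rad, growing clockwise from above. The pawl stops it turning back every 0.524 rad (30 deg): starts resting at 0.50 or 1.02; 1.55 is behind the yellow tooth. The pawl drops there as 1.57 is passed, and behind the next tooth from 2.05 (no way back). A spring (0.06-0.1 N m) turns it back onto the pawl when let go, so turn to about 1.8, then release. Turning takes up to 0.3 N m.
- red_stretcher: Fixed grey plate 285 x 130 x 14 mm, origin on the table under the wheel axis. On it: a flat ratchet wheel, 100 mm across, top 32 mm above the table, 12 saw teeth, one yellow with a yellow patch inside it; a sprung pawl (42 mm dark arm, red tip) on the +x side; a split wooden toe form, 62 mm high, from 88 mm towards -x, which opens as the knob turns.
- blue_bar_end (a point): Middle of one end of the blue knob's bar (same shape as the red one), 73 mm above the table, 26 mm from the blue wheel's axis; x points along the bar away from the axis, z up. To be left as it is.

How it is judged:
At the end, for the whole second after the job is handed in: The red wheel is at rest at 1.55 rad (between 1.40 and 1.75), where the pawl holds it behind the yellow tooth (value of joint red_wheel between 1.4 and 1.75 rad and velocity of joint red_wheel between -0.1 and 0.1 rad/s); the robot touches nothing.
It fails at once if the blue stretcher's knob is turned (its bar end moves more than 8 mm) (distance of blue_bar_end from where it was at the start of the episode above 0.008 m).
It also fails if it takes over 35 s, if anything falls off the work surface, if the arm or the gripper's body presses on something with over 40 N, if the wrist force passes 120 N, or if a joint passes its speed limit or range.

## Working session

There is one attempt and no reset: what is moved stays moved. The work goes in short steps, each a Python script; the robot and the scene stay as the last script left them, time stands still between calls to the robot, and variables do not carry over. Pictures are saved under pics/ and viewed, and the job is handed in when it is done.

```bash
ls; mkdir -p pics
python3 - <<'E'
from cell import bot
import cv2
for n in ["top","side"]:
    im=bot.camera(n); cv2.imwrite(f"pics/{n}0.png",im[:,:,::-1])
    c=bot.calibration(n); print(n,c)
    for t in ["red_grip","red_wheel","red_stretcher","blue_bar_end"]:
        print(t,bot.search_frame(n,t))
print(bot.read_clock(),bot.read_tool_rot())
E
```

```text
pics
top {'mtx': array([[389.54887599,   0.        , 321.70633995],
       [  0.        , 389.54887599, 198.03106354],
       [  0.        ,   0.        ,   1.        ]]), 'k1': -0.09170093160731137, 'extrinsics': array([[-2.94027932e-02, -9.99567639e-01, -1.08184728e-04,
         3.46036426e-02],
       [-9.96528064e-01,  2.93218163e-02, -7.79233539e-02,
         5.76418380e-01],
       [ 7.78928351e-02, -2.18335514e-03, -9.96959347e-01,
         7.65666344e-01],
       [ 0.00000000e+00,  0.00000000e+00,  0.00000000e+00,
         1.00000000e+00]])}
red_grip [{'bbox': [223.4, 188.5, 46.7, 42.5], 'confidence': 0.8}]
red_wheel [{'bbox': [227.4, 185.5, 44.3, 46.5], 'confidence': 0.96}]
red_stretcher [{'bbox': [223.7, 188.1, 45.0, 45.3], 'confidence': 0.45}]
blue_bar_end [{'bbox': [406.3, 164.2, 47.5, 50.0], 'confidence': 0.83}]
side {'mtx': array([[495.61544485,   0.        , 326.91831432],
       [  0.        , 495.61544485, 201.64118292],
       [  0.        ,   0.        ,   1.        ]]), 'k1': -0.09221144994026105, 'extrinsics': array([[ 0.93056204, -0.36593686, -0.01202111, -0.55971053],
       [-0.28966177, -0.71572194, -0.63548262,  0.19943916],
       [ 0.22394274,  0.59483806, -0.77202159,  0.68205984],
       [ 0.        ,  0.        ,  0.        ,  1.        ]])}
red_grip [{'bbox': [241.1, 120.4, 57.7, 47.3], 'confidence': 0.77}]
red_wheel [{'bbox': [242.5, 119.8, 53.2, 53.9], 'confidence': 0.64}]
red_stretcher [{'bbox': [154.9, 119.2, 173.5, 112.5], 'confidence': 0.81}]
blue_bar_end [{'bbox': [331.6, 284.0, 77.8, 67.5], 'confidence': 0.67}, {'bbox': [244.0, 116.1, 53.5, 52.6], 'confidence': 0.5}]
0.5 [ 0.57774999 -0.57774279 -0.4076548   0.40772023]
```

View pics/top0.png

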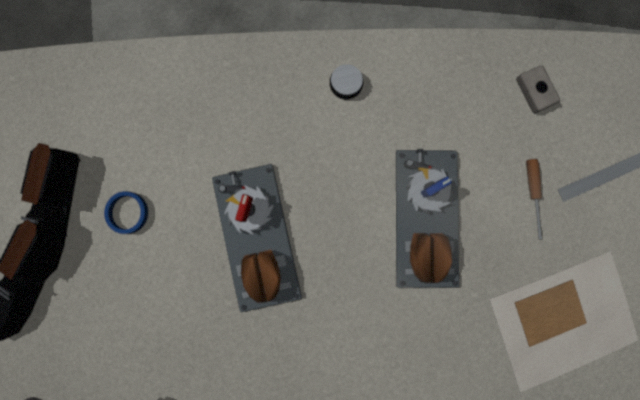

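View pics/side0.png

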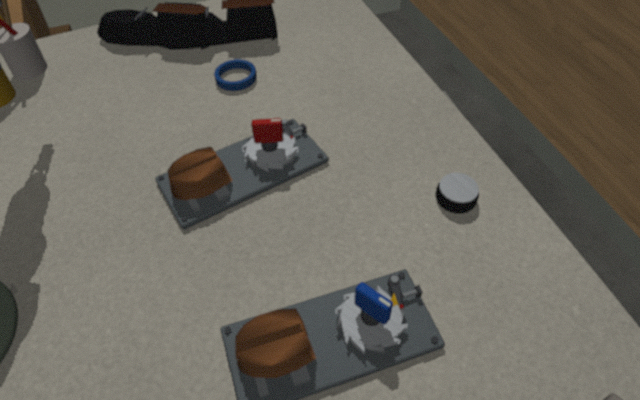

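The top view shows the red bar at about (244,208), the blue one at about (438,186), and the yellow patch of the red wheel at (233,199). In the side view the red bar is at (267,130). I'll segment these precisely next.

```bash
cat > h.py <<'E'
import numpy as np, cv2
from cell import bot
from scipy.optimize import least_squares
def proj(n,P):
    c=bot.calibration(n); P=np.atleast_2d(P); E=c["extrinsics"]
    q=P@E[:3,:3].T+E[:3,3]; s=q[:,:2]/q[:,2:]; r2=(s**2).sum(1,keepdims=True)
    s=s*(1+c["k1"]*r2); M=c["mtx"]; return s*[M[0,0],M[1,1]]+M[:2,2]
def onz(n,uv,z):
    c=bot.calibration(n);E=c["extrinsics"];M=c["mtx"]
    f=lambda p: proj(n,[p[0],p[1],z])[0]-uv
    return least_squares(f,[.5,0]).x
def zoom(im,c,w,f,name):
    x,y=c; cr=im[max(y-w,0):y+w,max(x-w,0):x+w,::-1]
    cv2.imwrite(name,cv2.resize(cr,None,fx=f,fy=f,interpolation=cv2.INTER_CUBIC))
E
python3 - <<'E'
from h import *
for n,c in [("top",(250,220)),("side",(255,160))]:
    im=bot.camera(n); cv2.imwrite(f"pics/{n}1.png",im[:,:,::-1])
    zoom(im,c,50,6,f"pics/{n}1z.png")
    h=cv2.cvtColor(im,cv2.COLOR_RGB2HSV)
    x,y=c
    m=(((h[...,0]<6)|(h[...,0]>172))&(h[...,1]>150)&(h[...,2]>60)).astype(np.uint8)
    m[:, :x-60]=0;m[:,x+60:]=0;m[:y-60]=0;m[y+60:]=0
    k,l,s,ce=cv2.connectedComponentsWithStats(m)
    for i in range(1,k):
        if s[i,4]>3: print(n,s[i],ce[i])
    i=1+np.argmax(s[1:,4]); v,u=np.where(l==i)
    print(cv2.minAreaRect(np.c_[u,v].astype(np.float32)), onz(n,ce[i],.073 if n=="side" else .093))
E
```

```text
top [236 197  13  24 130] [241.83076923 210.52307692]
((242.1238555908203, 208.087158203125), (6.992132186889648, 24.61613655090332), 16.699243545532227) [0.5529096  0.16573716]
side [252 120  30  23 571] [266.7530648  130.73380035]
((266.5, 131.0), (22.0, 29.0), 90.0) [0.55436416 0.15880769]
```

View pics/top1z.png

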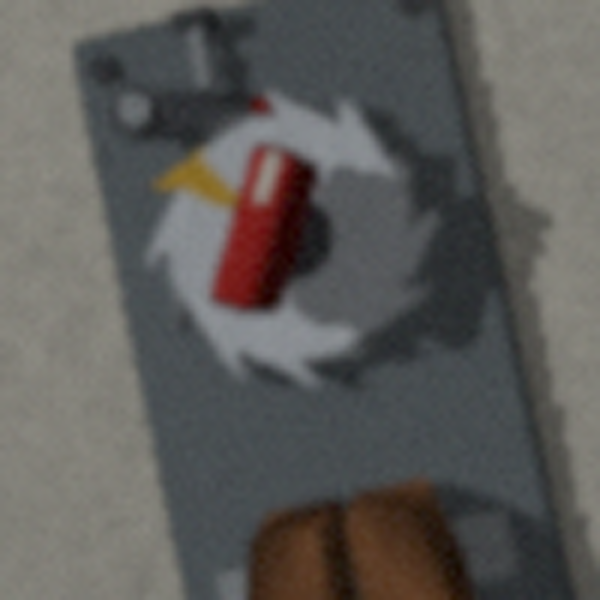

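View pics/side1z.png

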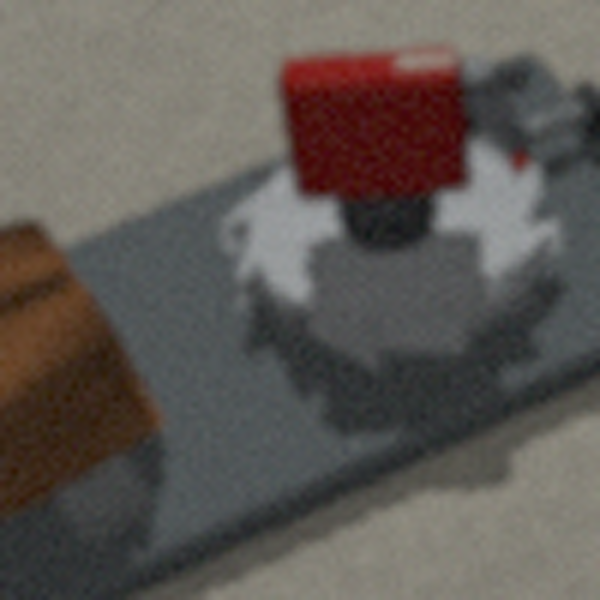

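The zooms show the wheel centre at about (249.5,209.5) in the top view. The pawl tip is at (243,187) and the yellow tooth at (229,200), about one to two teeth short of it. I'll fit the bar's box model to both masks to get its x, y and yaw.

```bash
cat >> h.py <<'E'
from scipy.optimize import minimize
def redmask(im,n,c,w=45):
    h=cv2.cvtColor(im,cv2.COLOR_RGB2HSV); x,y=c
    m=(((h[...,0]<8)|(h[...,0]>170))&(h[...,1]>120)&(h[...,2]>40)).astype(np.uint8)
    mm=np.zeros_like(m); mm[y-w:y+w,x-w:x+w]=m[y-w:y+w,x-w:x+w]
    k,l,s,ce=cv2.connectedComponentsWithStats(mm); i=1+np.argmax(s[1:,4])
    v,u=np.where(l==i); hull=cv2.convexHull(np.c_[u,v].astype(np.int32))
    o=np.zeros_like(m); cv2.fillConvexPoly(o,hull,1); return o
def box(x,y,a):
    P=np.array([[sx*.026,sy*.008,z] for sx in(-1,1) for sy in(-1,1) for z in(.047,.093)])
    R=np.array([[np.cos(a),-np.sin(a),0],[np.sin(a),np.cos(a),0],[0,0,1]])
    return P@R.T+[x,y,0]
S=8
def render(n,p,c,w=45):
    q=(proj(n,box(*p))-[c[0]-w-.5,c[1]-w-.5])*S   # pixel centres
    o=np.zeros((2*w*S,2*w*S),np.uint8)
    cv2.fillConvexPoly(o,cv2.convexHull(np.round(q).astype(np.int32)),255)
    return cv2.resize(o,(2*w,2*w),interpolation=cv2.INTER_AREA)/255.
def fit(masks,p0):
    def cost(p):
        return sum(np.abs(render(n,p,c)-m[c[1]-45:c[1]+45,c[0]-45:c[0]+45]).sum()/m.sum() for n,(m,c) in masks.items())
    best=None
    for a in p0[2]:
        d=np.array([[0,0,0],[.01,0,0],[0,.01,0],[0,0,.3]])+[p0[0],p0[1],a]
        r=minimize(cost,d[0],method="Nelder-Mead",options=dict(initial_simplex=d,xatol=1e-4,fatol=1e-4))
        if best is None or r.fun<best.fun: best=r
    return best
E
python3 - <<'E'
from h import *
C={"top":(245,209),"side":(267,131)}
M={n:(redmask(cv2.imread(f"pics/{n}1.png")[:,:,::-1].copy(),n,C[n]),C[n]) for n in C}
A=np.arange(-1.5,1.6,.4)
for k in (["top","side"],["top"],["side"]):
    r=fit({n:M[n] for n in k},(.553,.16,A)); print(k,r.x,r.fun)
print("wheel",onz("top",(249.5,209.3),.032))
r=fit(M,(.553,.16,A))
for n in C:
    im=cv2.imread(f"pics/{n}1.png"); c=C[n]
    big=cv2.resize(im[c[1]-45:c[1]+45,c[0]-45:c[0]+45],None,fx=6,fy=6)
    q=(proj(n,box(*r.x))-[c[0]-45.5,c[1]-45.5])*6
    for i in range(8):
        for j in range(i):
            if bin(i^j).count("1")==1: cv2.line(big,tuple(map(int,q[i])),tuple(map(int,q[j])),(0,255,0),1)
    cv2.imwrite(f"pics/fit_{n}.png",big)
# plate direction from corners
pl=[onz("top",uv,.014) for uv in [(214,177),(272,165.5),(299,298),(241,309)]]
pl=np.array(pl);print(pl)
d=(pl[0]+pl[1]-pl[2]-pl[3])/2;print("plate dir",np.arctan2(d[1],d[0]),np.linalg.norm(d))
print("yellow tip",onz("top",(200+155/6,170+185/6),.032),"pawl tip",onz("top",(200+262/6,170+103/6),.032))
E
```

```text
['top', 'side'] [ 0.55818074  0.16573675 -0.27095334] 0.6753474660635228
['top'] [ 0.55884132  0.16676987 -0.40392266] 0.41137702229180645Traceback (most recent call last):
  File "<stdin>", line 6, in <module>
  File "h.py", line 39, in fit
    r=minimize(cost,d[0],method="Nelder-Mead",options=dict(initial_simplex=d,xatol=1e-4,fatol=1e-4))
    res = _minimize_neldermead(fun, x0, args, callback, bounds=bounds,
                               **options)
    fxcc = func(xcc)
    fx = function(np.copy(x), *(wrapper_args + args))
  File "h.py", line 35, in cost
    return sum(np.abs(render(n,p,c)-m[c[1]-45:c[1]+45,c[0]-45:c[0]+45]).sum()/m.sum() for n,(m,c) in masks.items())
  File "h.py", line 35, in <genexpr>
    return sum(np.abs(render(n,p,c)-m[c[1]-45:c[1]+45,c[0]-45:c[0]+45]).sum()/m.sum() for n,(m,c) in masks.items())
                      ~~~~~~^^^^^^^
  File "h.py", line 29, in render
    q=(proj(n,box(*p))-[c[0]-w-.5,c[1]-w-.5])*S   # pixel centres
       ~~~~^^^^^^^^^^^
  File "h.py", line 5, in proj
    c=bot.calibration(n); P=np.atleast_2d(P); E=c["extrinsics"]
ValueError: time passes only in moves, steps and waits
```

```bash
cd pics; python3 -c "
import cv2,numpy as np
cv2.imwrite('fit.png',cv2.resize(np.hstack([cv2.imread('fit_top.png'),cv2.imread('fit_side.png')]),(800,400)))"
```

```text
[ WARN:0@0.017] global loadsave.cpp:275 findDecoder imread_('fit_top.png'): can't open/read file: check file path/integrity
[ WARN:0@0.017] global loadsave.cpp:275 findDecoder imread_('fit_side.png'): can't open/read file: check file path/integrity
Traceback (most recent call last):
cv2.error: OpenCV(4.12.0) :-1: error: (-5:Bad argument) in function 'resize'
> Overload resolution failed:
>  - src data type = object is not supported
>  - Expected Ptr<cv::UMat> for argument 'src'
```

```bash
sed -i 's/^def proj(n,P):/_C={n:bot.calibration(n) for n in ("top","side")}\ndef proj(n,P):/; s/c=bot.calibration(n)/c=_C[n]/g' h.py
cat > f.py <<'E'
from h import *
C={"top":(245,209),"side":(267,131)}
M={n:(redmask(cv2.imread(f"pics/{n}1.png")[:,:,::-1].copy(),n,C[n]),C[n]) for n in C}
A=np.arange(-1.5,1.6,.4)
R={}
for k in (["top","side"],["top"],["side"]):
    r=fit({n:M[n] for n in k},(.553,.16,A)); print(k,r.x,r.fun); R[len(k)]=r if len(k)==2 else 0
print("wheel",onz("top",(249.5,209.3),.032))
out=[]
for n in C:
    im=cv2.imread(f"pics/{n}1.png"); c=C[n]
    big=cv2.resize(im[c[1]-45:c[1]+45,c[0]-45:c[0]+45],None,fx=4.4,fy=4.4)
    q=(proj(n,box(*R[2].x))-[c[0]-45.5,c[1]-45.5])*4.4
    for i in range(8):
        for j in range(i):
            if bin(i^j).count("1")==1: cv2.line(big,tuple(map(int,q[i])),tuple(map(int,q[j])),(0,255,0),1)
    m=cv2.resize(M[n][0][c[1]-45:c[1]+45,c[0]-45:c[0]+45],None,fx=4.4,fy=4.4,interpolation=0)
    cs,_=cv2.findContours(m,cv2.RETR_EXTERNAL,cv2.CHAIN_APPROX_NONE); cv2.drawContours(big,cs,-1,(255,255,0),1)
    out.append(big)
cv2.imwrite(f"pics/fit.png",np.hstack(out))
pl=[onz("top",uv,.014) for uv in [(214,177),(272,165.5),(299,298),(241,309)]]
pl=np.array(pl);print(pl)
d=(pl[0]+pl[1]-pl[2]-pl[3])/2;print("plate dir",np.arctan2(d[1],d[0]),np.linalg.norm(d))
print("yellow tip",onz("top",(200+155/6,170+185/6),.032),"pawl tip",onz("top",(200+262/6,170+103/6),.032))
E
python3 f.py
```

```text
['top', 'side'] [ 0.55818074  0.16573675 -0.27095334] 0.6753474660635228
['top'] [ 0.55884132  0.16676987 -0.40392266] 0.41137702229180645
['side'] [ 0.5563799   0.16289469 -0.2154426 ] 0.23049645390070925
wheel [0.55808713 0.162732  ]
[[0.62803679 0.23910699]
 [0.64815516 0.1181423 ]
 [0.37696682 0.0693619 ]
 [0.35749917 0.18749671]]
plate dir 0.18323764587384256 0.27547472861479966
yellow tip [0.57646437 0.21035111] pawl tip [0.60296278 0.17387007]
```

View pics/fit.png

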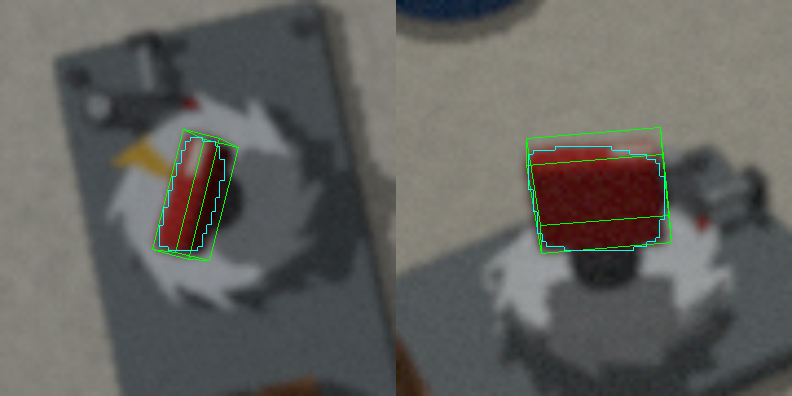

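The fit and the wheel centre agree: axis at about (0.558, 0.164), bar yaw about −0.27, plate direction +0.18. That puts the knob at about 0.45–0.50 rad, so it starts at 0.50. Next I'll plan the approach and check the range of the last joint.

```bash
cat >> h.py <<'E'
from scipy.spatial.transform import Rotation as Ro
def down(a):
    x=np.array([np.cos(a),np.sin(a),0]); y=np.array([0,0,-1.]); 
    q=Ro.from_matrix(np.c_[x,y,np.cross(x,y)]).as_quat(); return [q[3],q[0],q[1],q[2]]
AX=np.array([.558,.1645])
E
python3 - <<'E'
from h import *
for s in (1,-1):
    for b in (-.29,-1.59):
        for z in (.054,.2):
            j=bot.solve_ik([*AX,z],down(b+s*np.pi/2)); print(s,b,z,None if j is None else np.round(j,3))
print(bot.read_clock())
E
```

```text
1 -0.29 0.054 [ 0.16   0.526 -0.308  0.737  0.     0.45 ]
1 -0.29 0.2 [ 0.16   0.39  -0.118  1.063  0.     0.45 ]
1 -1.59 0.054 [ 0.16   0.526 -0.308  0.737  0.     1.75 ]
1 -1.59 0.2 [ 0.16   0.39  -0.118  1.063  0.     1.75 ]
-1 -0.29 0.054 [ 0.16   0.526 -0.308  0.737  0.    -2.692]
-1 -0.29 0.2 [ 0.16   0.39  -0.118  1.063  0.    -2.692]
-1 -1.59 0.054 [ 0.16   0.526 -0.308  0.737  0.    -1.392]
-1 -1.59 0.2 [ 0.16   0.39  -0.118  1.063  0.    -1.392]
0.6
```

```bash
python3 - <<'E'
from h import *
bot.set_gripper(0.55,30)
o=down(-.28+np.pi/2)
bot.move_pose([*AX,.2],o)
bot.move_linear([*AX,.125],speed=.12)
for n in ("side","top"):
    im=bot.camera(n); cv2.imwrite(f"pics/{n}2.png",im[:,:,::-1])
    zoom(im,(260,140) if n=="side" else (245,209),60,5,f"pics/{n}2z.png")
print(bot.read_clock(),bot.read_position(),bot.read_ft_force())
E
cd pics; python3 -c "
import cv2,numpy as np
cv2.imwrite('a2.png',cv2.resize(np.hstack([cv2.imread('top2z.png'),cv2.imread('side2z.png')]),(800,400)))"
```

```text
3.8083 [0.55882221 0.16475378 0.12608651] [ 0.59177821 -0.61883861 -0.58556217]
```

View pics/a2.png

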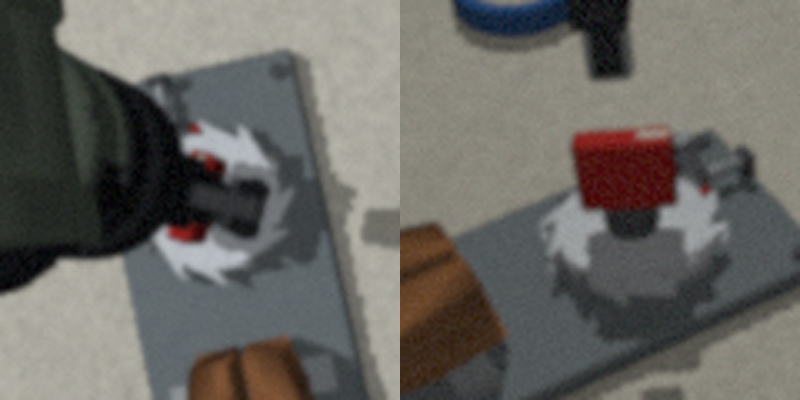

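In the top view the open fingers straddle the bar, and in the side view they hang above its middle (zoom about (610,60) over the bar at (625,150)). Descending with a force guard and gripping gently.

Run:
```python
from h import *
print("hit",bot.move_linear([*AX,.055],speed=.06,until_force=8))
print(bot.read_position(),bot.read_ft_force())
bot.set_gripper(0.0,25); bot.wait(.3)
print("w",bot.read_gripper_width(),bot.read_position(),bot.read_ft_force(),bot.read_moment(),bot.read_clock())
for n in ("side",):
    im=bot.camera(n); zoom(im,(260,140),60,5,f"pics/{n}3z.png")
```

```text
hit False
[0.55840764 0.16455962 0.05545601] [-0.87480572 -1.11820481  0.60096862]
w 0.17486326353953605 [0.55805825 0.16381589 0.05545969] [-1.02490876 -3.90431737  6.17027525] [-0.73244459  0.37666783 -0.27006038] 5.8
```

View pics/side3z.png

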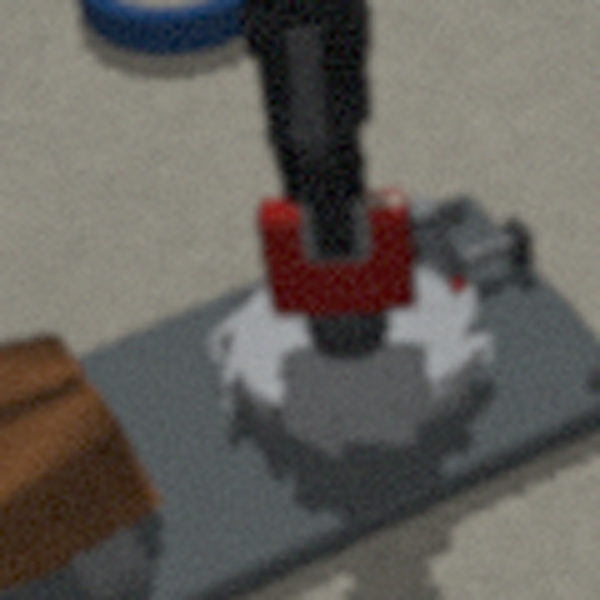

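The grip is good: the width of 0.175 corresponds to about 15 mm, and the sideways force is only about 4 N. I'll firm up the grip and turn in steps with joint 6, watching the forces.

```bash
python3 - <<'E'
from h import *
bot.set_gripper(0.0,60)
j=np.array(bot.read_joint_positions()); print(j.round(3))
tgt=bot.solve_ik([.558,.1638,.055],down(-.28+np.pi/2)); print(np.round(tgt,3))
j0=np.array(tgt)
for d in (.3,.6,.9):
    k=j0.copy(); k[5]+=d; bot.goto_joints(k)
    F=bot.read_ft_force(); print(d,F.round(1),np.round(bot.read_moment(),2),bot.read_position().round(4),round(bot.read_joint_positions()[5]-j0[5],3),round(bot.read_gripper_width(),3),round(bot.read_clock(),2))
    if np.linalg.norm(F)>50: break
im=bot.camera("side"); zoom(im,(260,140),60,5,"pics/side4z.png")
im=bot.camera("top"); zoom(im,(245,209),60,5,"pics/top4z.png")
E
cd pics; python3 -c "
import cv2,numpy as np
cv2.imwrite('a4.png',cv2.resize(np.hstack([cv2.imread('top4z.png'),cv2.imread('side4z.png')]),(800,400)))"
```

```text
[ 0.159  0.523 -0.307  0.74  -0.001  0.44 ]
[ 0.159  0.524 -0.308  0.739  0.     0.439]
0.3 [-2.2 -3.5  6.9] [-0.5   0.52  0.02] [0.5579 0.1636 0.0556] 0.3 0.166 6.46
0.6 [-3.  -2.9  6.9] [-0.66  0.69  0.08] [0.5578 0.1634 0.0556] 0.6 0.166 6.85
0.9 [-3.  -3.   8.4] [-0.75  0.77  0.09] [0.5575 0.1632 0.0556] 0.9 0.165 7.24
```

View pics/a4.png

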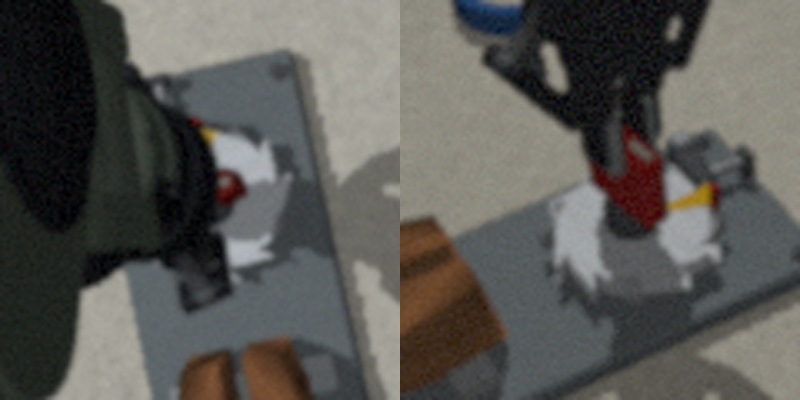

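The wheel follows: in the side zoom the yellow tooth (690,200) is just reaching the red pawl tip (712,190). I'll go on to about 1.8.

```bash
python3 - <<'E'
from h import *
k=np.array(bot.read_joint_positions())
j0=np.array(bot.solve_ik([.558,.1638,.055],down(-.28+np.pi/2)))
for d in (1.1,1.28):
    k=j0.copy(); k[5]=0.439+d; bot.goto_joints(k); 
    print(d,bot.read_ft_force().round(1),np.round(bot.read_moment(),2),round(bot.read_joint_positions()[5]-.439,3),round(bot.read_gripper_width(),3),round(bot.read_clock(),2))
im=bot.camera("side"); zoom(im,(260,140),60,5,"pics/side5z.png")
im=bot.camera("top"); zoom(im,(245,209),60,5,"pics/top5z.png")
E
cd pics; python3 -c "
import cv2,numpy as np
cv2.imwrite('a5.png',cv2.resize(np.hstack([cv2.imread('top5z.png'),cv2.imread('side5z.png')]),(800,400)))"
```

```text
1.1 [-4.  -3.9  8.4] [-0.8   0.84  0.04] 1.1 0.165 7.65
1.28 [-5.6 -4.2  7.5] [-0.79  0.98  0.05] 1.28 0.167 7.94
```

View pics/a5.png

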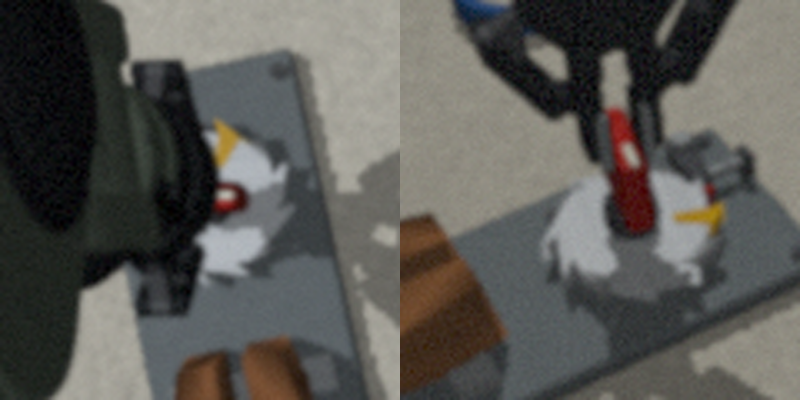

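The yellow tooth (side zoom (700,215)) is now past the pawl tip (712,190) by about half a tooth. Releasing and lifting.

```bash
python3 - <<'E'
from h import *
bot.set_gripper(0.45); bot.wait(.5)
p=bot.read_position(); print(p,bot.read_ft_force())
print(bot.move_linear([p[0],p[1],.22],speed=.1,until_force=15))
p=bot.read_position(); print(p)
bot.move_pose([.38,.40,.25],down(1.3))
bot.wait(.3)
im=bot.camera("side"); cv2.imwrite("pics/side6.png",im[:,:,::-1]); zoom(im,(260,140),60,5,"pics/side6z.png")
im=bot.camera("top"); cv2.imwrite("pics/top6.png",im[:,:,::-1]); zoom(im,(245,209),60,5,"pics/top6z.png")
print(bot.search_frame("top","blue_bar_end"),bot.read_clock())
E
cd pics; python3 -c "
import cv2,numpy as np
cv2.imwrite('a6.png',cv2.resize(np.hstack([cv2.imread('top6z.png'),cv2.imread('side6z.png')]),(800,400)))"
```

```text
[0.5580204  0.16381583 0.05500728] [-0.23704753  0.43985407  0.27702932]
False
[0.5576253  0.16372816 0.21932712]
[{'bbox': [403.7, 167.0, 48.0, 46.4], 'confidence': 0.74}] 12.2917
```

View pics/a6.png

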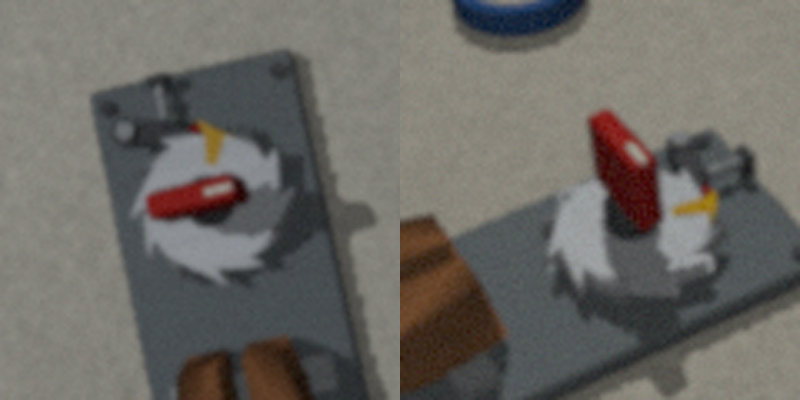

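View pics/top6.png

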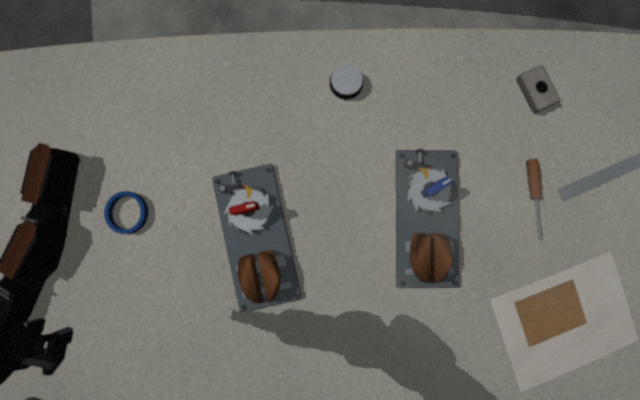

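The pawl tip (top zoom (195,127)) sits directly behind the yellow tooth (210,135), the bar lies across the plate, and the blue stretcher is unchanged. I'll do one numeric check of the angle before handing in.

Run:
```python
from h import *
C={"top":(245,209),"side":(267,131)}
M={n:(redmask(cv2.imread(f"pics/{n}6.png")[:,:,::-1].copy(),n,C[n]),C[n]) for n in C}
r=fit(M,(.558,.164,np.arange(-2,-.8,.3)))
print("bar",r.x,r.fun,"q~",.183-r.x[2])
a=cv2.imread("pics/top1.png").astype(int);b=cv2.imread("pics/top6.png").astype(int)
print("blue diff",np.abs(a-b)[160:220,400:465].mean(),"bg",np.abs(a-b)[60:120,400:465].mean())
print(bot.read_ft_force(),bot.read_clock())
q=.183-r.x[2]
if 1.40<q%np.pi<1.75: bot.close_job(); print("closed")
```

```text
bar [ 0.55757704  0.16727576 -1.4747128 ] 0.5990929445282387 q~ 1.6577127958917022
blue diff 2.215811965811966 bg 2.2326495726495725
[ 0.63451284  0.44628631 -0.25696809] 12.2917
the job is handed in; nothing more can be done
closed
```

I turned the red knob clockwise by about 1.28 rad, from its rest at about 0.50 to about 1.8. I then opened the fingers so it could spring back, lifted clear and handed the job in at about 12.3 s. No verdict was reported.

**Pawl:** the last pictures show it seated right behind the yellow tooth, with no further tooth passed.

**Knob angle:** fitting the bar's shape to the last pictures gave about 1.66 rad, against the expected 1.55. It is inside the 1.40–1.75 window, but the fit is rough: its overlap error is high. I put the difference down to that, since the pictures show the wheel resting on the pawl.

**Blue stretcher:** no visible change. Its part of the top picture differed from the first one only by image noise, the same as the background.

**Contact:** the arm was parked well clear, and the tool force was under 1 N. Forces stayed around 10 N while turning.

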